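Half-close the coin pot's bayonet lid and hold it for sealing

ROBOT

A 6-joint arm with a two-finger parallel gripper is mounted at the origin on the work surface. World frame = base frame: x ahead of the robot, y to its left, z up, the work surface at z = 0. Lengths are in m, angles in degrees, forces in N, time in s.
With the tool pointing down it reaches from about 0.425 to 0.95 m from the base axis. Payload 3.5 kg.
Tool frame: the origin (TCP) lies at the very end of the fingers, on their centre line; the grasp point (between the pads) lies 19 mm behind it; z points along the fingers, y is the direction in which the jaws open and shut (so a half turn about z gives the same grasp; the last joint's range is limited). The gripper opens to 85 mm and grips with 20 to 120 N. Pads are 22 mm wide; open, the fingers measure 114 mm over their backs; the gripper's body (76 mm by 85 mm) begins 54 mm behind the grasp point. The pads swing forward as they close: fully open they stand 13 mm farther back than shut.
Start: joints at [-80.902, 16.404, 90.338, -0, 73.258, -8.594], TCP at [0.205, -0.643, 0.231] pointing down, gripper open.
Joint ranges: [-158.93, 158.93], [-51.34, 127.21], [12.03, 142.37], [-87.48, 267.48], [13.55, 161.25], [-162.69, 162.69]. Speed limits (degrees/s): [159.86, 159.86, 180, 180, 180, 180].

INTERFACE

Orientations are given as a 3x3 rotation matrix whose columns are the frame's x, y, z axes.
In Python, from bench import r, eyes, job gives the robot as it stands.
- The arm moves only by the tool drive_tool, never from a script. Its argument "targets" is a list of rows, each an object with "slide": the shift along the tool's x, y, z in cm, a list of three; "spin": the turn about the tool's z in degrees. In form: [{"slide": [tx, ty, tz], "spin": spin}, ...]. A call has 1 to 8 rows; each row is the pose to reach, as a shift and turn from the pose commanded when the call began, along the tool's axes at that moment; what a row does not reach only later rows make up. A row lasts 1/8 s, in which the tool goes at most 62.5 mm and 10.7 degrees, less where a joint would pass 70% of its speed; a pose out of reach is approached as far as the arm can. A call with a gripper value outside its range is refused whole. "fingers" is the closure in counts, from 0 (fully open) to 255 (shut), set as the call begins (left out, the last holds). The fingers move at their own pace and stop on an object; the grip force is fixed at half the most. Time passes only in rows, so rows that repeat a pose let the fingers close. It gives the time, the measured TCP pose, the force and the opening at its end, in the units of the state.
- r.observe(): the state, without advancing time (a new reading comes with each control period).
- eyes.capture(name): name is "scene" or "top"; returns a dict with "pixels" (384x512x3 uint8, red, green, blue), "fx", "fy", "cx", "cy" (pixels), "R" (3x3) and "t" (3): a world point X has camera coordinates R X + t. Camera axes: x right, y down, z forward; pixel columns grow to the right and rows downward; lengths in m; the calibration is good to about 2 mm. A picture is of the moment at which its call begins. There is no depth.
- job.finish_job(): hands the job in, once; it reports no verdict.
The state is a dict: "clock": time; "qpos": joint angles; "joint_vel": joint speeds; "joint_efforts": joint torques, N m; "tcp_pos": TCP position; "tcp_rot": TCP orientation; "wrist_force": force on the tool from outside, world axes, zero at the start; "wrist_torque": the same for the moment, N m; "gripper_width": finger opening in m.
Only numpy, scipy, OpenCV 4.12 (cv2) and the standard library are available. Lean on these libraries where they do the work, as an engineer would, in place of code of your own. Each camera call takes 0.05 s, during which the arm holds its last target. There are 200 camera calls.

TASK

First push the red coin pot fully home into the corner of the aluminium bracket, flat against both stops. Then fit its bayonet lid (lugs down through the two notches, disc flat on the pot) and twist it clockwise, seen from above, half way to the lock click (45 degrees, yellow bar pointing at the green marks), never on into the click. Finish while still gripping the lid and holding it there against its return spring, with the pot still home in the bracket, so that a colleague can put in the seal; leave the other things on the counter where they are.

Things in the scene. Friction and masses are not known exactly. Their poses are not given: they have to be found in the camera images.
- bracket: Fixed L-shaped aluminium bracket: two stops 25 mm high, 12 mm thick, 112 mm long, at a right angle. Origin on the counter, where the centre of the pot's underside is when the pot is home; the stops' inner faces lie 48.5 mm from it, one on its +x side (facing -x), one on its +y side (facing -y). The -x and -y sides are open.
- pot_foot (a point): Centre of the underside of the loose red coin pot, 96 x 96 mm, 60 mm high, about 0.9 kg; axes along the pot's sides, z up. It starts 35 to 60 mm short of each stop, turned up to 0.25 rad; friction on the counter about 3 to 10 N. Home: this point at the bracket's origin, x and y axes matching the bracket's (same directions, no quarter turns).
- pot_mouth (a point): Centre of the pot's steel top face, 60 mm above its underside, same axes. The top plate, 6 mm thick, has a round hole 46 mm across with two notches 17 mm wide that reach 33 mm from the centre, on the pot's +x and -x sides. Marks on the face, on opposite sides: black at the notches (entry), green 45 degrees clockwise from them (half way), red 90 degrees clockwise (lock click).
- green_mark (a point): Centre of one of the two green marks on the pot's top face, 48 mm from the mouth's centre, towards the pot's +x, -y corner (the other is opposite): the bar points at them when the lid is half way.
- lid_bar (a point): Point to grip on the bayonet lid (loose, 0.12 kg, right way up on the counter, any yaw): on its axis, in the yellow bar, 10 mm under the bar's top, 40.5 mm above the lid's underside, 22 mm above the disc's top. Bar 58 mm long (lid x), 12 wide (lid y), 32 high. Seated with the disc flat on the pot, it is 27 mm above the pot's top face; 40.5 mm if the lugs still lie on the plate.
- lid_foot (a point): Centre of the lid's underside, same axes. Lid 50.5 mm high: bar on a black disc 72 mm across, 5 mm thick, over a plug 41 mm across, 13.5 mm deep; at the plug's foot two brass lugs 11 mm wide, 6 mm thick reach 30 mm from the axis along lid +x and -x, in line with the bar. Lid and pot are alike after a half turn.
- sleeve (a joint): Turn of the sprung sleeve in the pot that the lid's lugs carry round, rad: 0 at rest with its slots under the notches, growing as the lid turns clockwise from above; lags the lid by about 0.1 rad (play). Spring torque back: 0.05 N m at 0, 0.09 N m half way. Two sprung nubs meet the lugs from about 1.0 rad of lid turn; the lock click is passed at about 1.55 rad.
- tape_a: bystander: roll of yellow tape, 86 mm across, 45 mm high; origin at centre of underside
- tape_b: bystander: smaller roll of yellow tape, 72 mm across, 24 mm high; origin at centre of underside
- label_roll: bystander: roll of white labels, 90 mm across, 55 mm high; origin at centre of underside
- pen_cup: bystander: black pen cup 78 mm across with three pens, 150 mm high; origin at centre of underside
- terminal: bystander: black card terminal 165 x 78 x 30 mm; origin at centre of underside
- calculator: bystander: grey calculator 150 x 100 x 20 mm; origin at centre of underside
- stapler: bystander: blue and black stapler 130 x 34 x 54 mm; origin at centre of underside
Mind the look-alikes: they are no part of the job. Leave any pink or purple look-alike of the part that bears lid_bar alone.

How it is judged (in metres and radians):
On the way, in this order (a step that is already met when the one before it is completed fails the run):
1. the pot is home against both stops (x of pot_mouth in the frame of bracket above -0.0035 m and y of pot_mouth in the frame of bracket above -0.0035 m and horizontal distance between pot_mouth and bracket below 0.006 m and angle between the x axis of pot_mouth and the x axis of bracket, either way round below 0.05 rad), for 0.2 s.
2. the lid is in the pot with its disc flat on the top and its lugs under the plate (z of lid_bar in the frame of pot_mouth below 0.03 m and horizontal distance between lid_bar and pot_mouth below 0.005 m), for 0.1 s.
At the end, for the whole second after the job is handed in: The fingers still grip the lid (over 1 N), which is seated on the pot (within 3 mm of flat down, 5 mm of centred) and held still at 45 degrees clockwise from entry, within 10 degrees; the pot stands on the counter, within 4.5 mm of both stops and 0.06 rad of square (all of step 2 and x of pot_mouth in the frame of bracket above -0.0045 m and y of pot_mouth in the frame of bracket above -0.0045 m and horizontal distance between pot_mouth and bracket below 0.007 m and angle between the x axis of pot_mouth and the x axis of bracket, either way round below 0.06 rad and angle between pot_mouth's own z axis and vertical below 0.05 rad and height (world z) of pot_mouth below 0.063 m and angle between the x axis of lid_bar and the x axis of pot_mouth, either way round between 0.61 and 0.96 rad and value of joint sleeve between 0.4 and 1 rad and velocity of joint sleeve between -0.1 and 0.1 rad/s and contact force between the fingers and lid above 1 N); the arm keeps its last pose, push and grip.
It fails at once if the lid was turned on into the lock click (value of joint sleeve above 1.3 rad).
It fails at once if a bystander was moved more than 30 mm (distance of any of tape_a, tape_b, label_roll, pen_cup, terminal, calculator, stapler from where it was at the start of the episode above 0.03 m).
It also fails if it takes over 72 s, if anything falls off the work surface, if the arm or the gripper's body presses on something with over 40 N, if the wrist force passes 120 N, or if a joint passes its speed limit or range.

## Working session

There is one attempt and no reset: what is moved stays moved. The work goes in short steps, Python scripts to look and compute and a tool call to move; the robot and the scene stay as the last step left them, time stands still between calls to the robot, and variables do not carry over. Pictures are saved under pics/ and viewed, about 8 in all and at most 12, crops included, and the job is handed in when it is done.

Besides the shell and the picture viewer there is one more tool, called after ">>>" as name(argument=value, ...) on one line, values as JSON. drive_tool: Moves the arm, as the interface text tells. Its arguments: {"type":"object","properties":{"targets":{"type":"array"},"fingers":{"type":"number"}},"required":["targets"]}

```bash
ls; mkdir -p pics; python3 - <<'E'
from bench import r,eyes,job
import cv2,numpy as np
s=r.observe(); print(s)
for n in("scene","top"):
    c=eyes.capture(n); print(n,c["fx"],c["fy"],c["cx"],c["cy"],np.array(c["R"]).round(4).tolist(),np.array(c["t"]).round(4).tolist())
    cv2.imwrite(f"pics/{n}0.png",cv2.resize(c["pixels"][:,:,::-1],(800,600),interpolation=cv2.INTER_CUBIC))
E
```

```text
pics
{'clock': 0.0, 'qpos': array([-8.09041366e+01,  1.64541748e+01,  9.04216513e+01,  7.53440371e-04,
        7.32566124e+01, -8.59466156e+00]), 'joint_vel': array([-0.11586689, -0.05067446, -0.00450736, -0.07041522, -0.0181268 ,
       -0.04541449]), 'joint_efforts': array([ 8.69789219e-04, -4.05976975e+01, -2.92626143e+01, -1.30719081e-04,
        5.72855279e-03,  2.35936049e-06]), 'tcp_pos': array([ 0.2050416 , -0.64243266,  0.22994954]), 'tcp_rot': array([[ 9.52712965e-01,  3.03871488e-01, -3.52981296e-04],
       [ 3.03871482e-01, -9.52710294e-01,  2.28441085e-03],
       [ 3.57878409e-04, -2.28364878e-03, -9.99997328e-01]]), 'wrist_force': array([0.3193509 , 0.72099331, 0.14393789]), 'wrist_torque': array([0.02618308, 0.00903386, 0.02432272]), 'gripper_width': 0.08537294589883132}
scene 388.57581422936084 388.57581422936084 253.0757493160381 189.28454225297392 [[-0.78, 0.6255, -0.0184], [0.5073, 0.6149, -0.6039], [-0.3664, -0.4804, -0.7969]] [0.4739, -0.2119, 1.5583]
top 375.16101057814376 375.16101057814376 258.3217811239535 186.81005126596756 [[0.0072, -0.9999, -0.0085], [-0.9926, -0.0062, -0.1213], [0.1212, 0.0093, -0.9926]] [-0.0408, 0.5933, 0.9583]
```

View pics/top0.png

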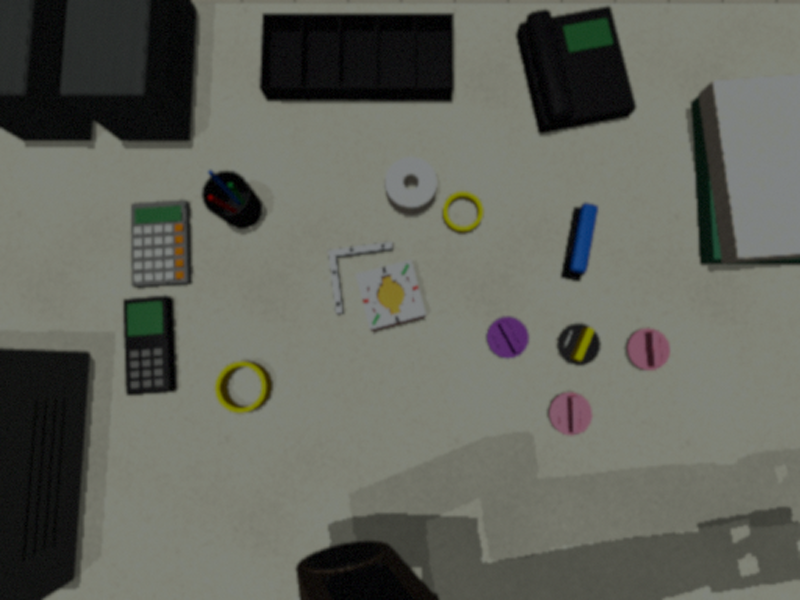

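View pics/scene0.png

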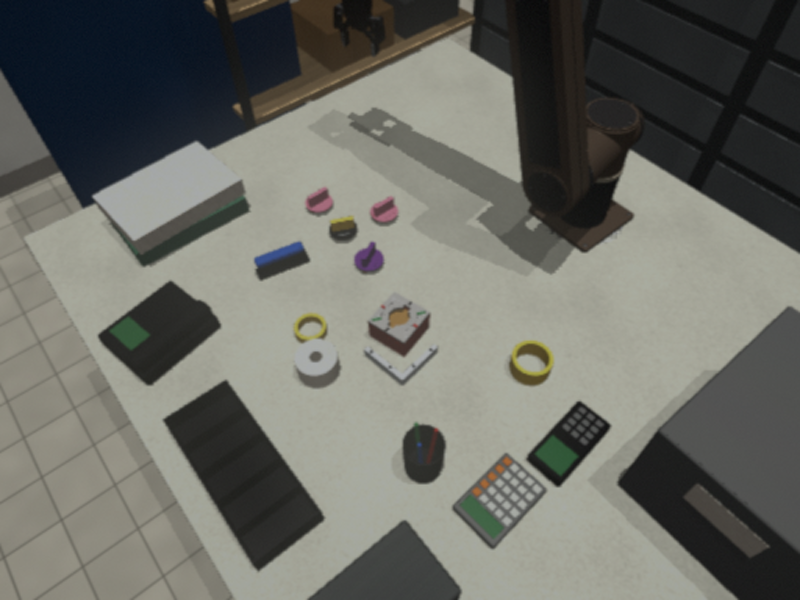

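Top view: the pot is at about (392,296), with its notches along image-vertical (world x). The bracket corner is at (333,250). The black/yellow lid is at (579,344) among the pink and purple look-alikes. Next I'll make enlarged crops with coordinates.

```bash
cat > h.py <<'E'
from bench import r,eyes,job
import cv2,numpy as np
def pix(c,X):
    p=np.array(c["R"])@np.array(X,float)+c["t"]; return np.array([c["fx"]*p[0]/p[2]+c["cx"],c["fy"]*p[1]/p[2]+c["cy"]])
def ray(c,uv,z):
    R=np.array(c["R"]);d=R.T@np.array([(uv[0]-c["cx"])/c["fx"],(uv[1]-c["cy"])/c["fy"],1]);o=-R.T@c["t"]
    return o+d*(z-o[2])/d[2]
def crop(c,u0,v0,w,h,k):
    im=cv2.resize(c["pixels"][v0:v0+h,u0:u0+w,::-1],(w*k,h*k),interpolation=cv2.INTER_CUBIC)
    im=cv2.convertScaleAbs(im,alpha=1.4,beta=10)
    for i in range(0,w,10): cv2.putText(im,str(u0+i),(i*k,8),0,.33,(0,0,255),1); cv2.line(im,(i*k,8),(i*k,14),(0,0,255),1)
    for i in range(0,h,10): cv2.putText(im,str(v0+i),(0,i*k+4),0,.33,(0,0,255),1)
    return im
E
python3 - <<'E'
from h import *
c=eyes.capture("top");d=eyes.capture("scene")
a=crop(c,205,150,74,66,6);b=crop(c,348,200,44,40,6);e=crop(d,225,185,64,64,4)[:204]
b=np.vstack([b,np.zeros((396-240,264,3),np.uint8)])
cv2.imwrite("pics/c1.png",np.hstack([a,b]))
for n,cc in(("top",c),("scene",d)):
    hsv=cv2.cvtColor(cc["pixels"],cv2.COLOR_RGB2HSV)
    m=cv2.inRange(hsv,(22,150,90),(35,255,255)); k,l,st,ce=cv2.connectedComponentsWithStats(m)
    for i in range(1,k):
        if st[i,4]>15:
            p=np.argwhere(l==i)[:,::-1].astype(np.float32); print(n,st[i],ce[i].round(2),cv2.minAreaRect(p))
E
```

```text
top [284 123  25  25 198] [295.91 135.16] ((296.0, 135.0), (24.0, 24.0), 90.0)
top [242 177  16  23 224] [249.49 188.07] ((249.79505920410156, 188.24588012695312), (18.949460983276367, 14.980316162109375), 39.80556869506836)
top [368 210  12  21 104] [373.62 219.84] ((373.6638488769531, 219.7845001220703), (4.72703218460083, 21.402952194213867), 23.198589324951172)
top [138 232  32  32 269] [153.75 247.57] ((153.5, 247.5), (31.0, 31.0), 90.0)
scene [349 225   4  14  22] [350.82 231.32] ((350.74139404296875, 231.6034698486328), (2.5744099617004395, 13.038142204284668), 4.763641834259033)
```

View pics/c1.png

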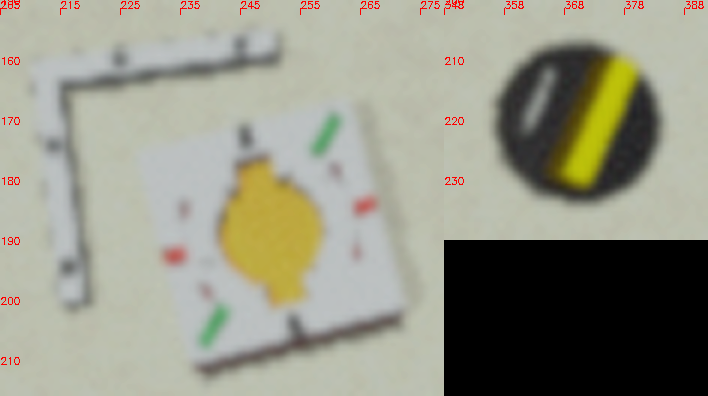

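```bash
python3 - <<'E'
from h import *
c=eyes.capture("top")
P=lambda u,v,z,o=(205,150):ray(c,((u+.0)/6+o[0]-.4,v/6+o[1]-.4),z)
print("cam",-np.array(c["R"]).T@c["t"])
pc=[P(*q,.06) for q in((138,154),(358,100),(405,312),(195,358))]
pc=np.array(pc);print(pc.round(4),pc.mean(0).round(4))
mk=[P(*q,.06) for q in((245,137),(295,327),(326,135),(214,326),(366,205),(174,257))];print("marks",np.array(mk).round(4),[((mk[i]+mk[i+1])/2).round(4) for i in(0,2,4)])
for i in (0,2,4):
    d=mk[i]-mk[i+1];print(np.hypot(*d[:2]),np.degrees(np.arctan2(d[1],d[0])))
for n,q in dict(ic=(66,86),oc=(32,62),hro=(276,30),hri=(280,54),vbo=(62,306),vbi=(84,303)).items(): print(n,P(*q,.025).round(4))
f=cv2.boxPoints(((373.66,219.78),(4.73,21.4),23.2)); f=np.array([ray(c,q,.0505) for q in f]);print(f.round(4),f.mean(0))
d=f[0]-f[1] if np.linalg.norm(f[0]-f[1])>np.linalg.norm(f[1]-f[2]) else f[1]-f[2];print(np.linalg.norm(d),np.degrees(np.arctan2(d[1],d[0])))
print("lid disc",P((580-444),122,.0185,(348,200)))
E
```

```text
cam [ 0.47307676 -0.04606354  1.02278049]
[[ 0.6204  0.0429  0.06  ]
 [ 0.6446 -0.0521  0.06  ]
 [ 0.5525 -0.0728  0.06  ]
 [ 0.5322  0.017   0.06  ]] [ 0.5874 -0.0162  0.06  ]
marks [[ 0.6281 -0.0033  0.06  ]
 [ 0.5458 -0.0257  0.06  ]
 [ 0.6292 -0.0384  0.06  ]
 [ 0.546   0.0091  0.06  ]
 [ 0.5987 -0.0558  0.06  ]
 [ 0.5756  0.0267  0.06  ]] [array([ 0.5869, -0.0145,  0.06  ]), array([ 0.5876, -0.0147,  0.06  ]), array([ 0.5872, -0.0146,  0.06  ])]
0.08527260435958023 15.211251213348277
0.09574178739240868 -29.696781922737866
0.0856740398947873 -74.3759052615111
ic [0.6565 0.0792 0.025 ]
oc [0.6674 0.0947 0.025 ]
hro [ 0.6827 -0.0152  0.025 ]
hri [ 0.6717 -0.0171  0.025 ]
vbo [0.5571 0.0789 0.025 ]
vbi [0.5585 0.0691 0.025 ]
[[ 0.4851 -0.3177  0.0505]
 [ 0.5359 -0.3409  0.0505]
 [ 0.5311 -0.3519  0.0505]
 [ 0.4805 -0.3287  0.0505]] [ 0.50814903 -0.33480936  0.0505    ]
0.05574493197583323 155.45929189114594
lid disc [ 0.50875279 -0.3352578   0.0185    ]
```

```bash
cat >> h.py <<'E'
def go(p,yaw,ref=None):
    s=r.observe();R=s["tcp_rot"] ;cy=np.degrees(np.arctan2(R[1,0],R[0,0]))
    a=np.radians(cy);T=np.array([[np.cos(a),np.sin(a),0],[np.sin(a),-np.cos(a),0],[0,0,-1]])
    print("t",s["clock"],"tcp",s["tcp_pos"].round(4),"yaw",round(cy,2),"F",s["wrist_force"].round(1),"w",round(s["gripper_width"],4))
    print("slide",(T.T@(np.array(p)-s["tcp_pos"])*100).round(2),"spin",round((cy-yaw+180)%360-180,2))
E
python3 -c "
from h import *
go((.503,-.0264,.15),8)"
```

```text
t 0.25 tcp [ 0.2051 -0.6427  0.2306] yaw 17.69 F [-0.1  0.8 -0.1] w 0.0854
slide [ 47.11 -49.66   8.06] spin 9.69
```

>>> drive_tool(targets=[{"slide": [5, -5, 0], "spin": 2}, {"slide": [9, -10, 0], "spin": 4}, {"slide": [13, -14, 0], "spin": 6}, {"slide": [17, -18, 0], "spin": 8}, {"slide": [21, -22, 0], "spin": 9.7}, {"slide": [25, -26, 0], "spin": 9.7}, {"slide": [29, -30, 0], "spin": 9.7}, {"slide": [33, -34, 0], "spin": 9.7}], fingers=100)

```text
clock: 1.25
tcp_pos: [0.4167, -0.2171, 0.2315]
tcp_rot: [[0.99, 0.139, 0.001], [0.139, -0.99, -0.0], [0.001, 0.001, -1.0]]
wrist_force: [0.6, -0.0, -0.1]
gripper_width: 0.0519
```

```bash
python3 -c "
from h import *
go((.503,-.0264,.10),8)"
```

```text
t 1.25 tcp [ 0.4167 -0.2171  0.2315] yaw 7.97 F [ 0.6 -0.  -0.1] w 0.0519
slide [ 11.19 -17.69  13.15] spin -0.03
```

>>> drive_tool(targets=[{"slide": [3, -5, 1], "spin": 0}, {"slide": [6, -9, 3], "spin": 0}, {"slide": [9, -14, 6], "spin": 0}, {"slide": [11, -17, 9], "spin": 0}, {"slide": [11.2, -17.7, 13], "spin": 0}, {"slide": [11.2, -17.7, 17], "spin": 0}, {"slide": [11.2, -17.7, 20.5], "spin": 0}, {"slide": [11.2, -17.7, 20.5], "spin": 0}])

```text
clock: 2.25
tcp_pos: [0.4998, -0.0272, 0.0236]
tcp_rot: [[0.99, 0.139, -0.007], [0.139, -0.99, 0.002], [-0.007, -0.003, -1.0]]
wrist_force: [-0.1, 0.4, -1.0]
gripper_width: 0.0514
```

```bash
python3 - <<'E'
from h import *
go((.543,-.0208,.022),8)
c=eyes.capture("top");d=eyes.capture("scene")
cv2.imwrite("pics/c2.png",np.hstack([crop(c,205,150,80,95,5),crop(d,210,170,80,95,5)]))
E
```

```text
t 2.25 tcp [ 0.4998 -0.0272  0.0236] yaw 8.0 F [-0.1  0.4 -1. ] w 0.0514
slide [ 4.37 -0.03  0.16] spin -0.0
```

View pics/c2.png

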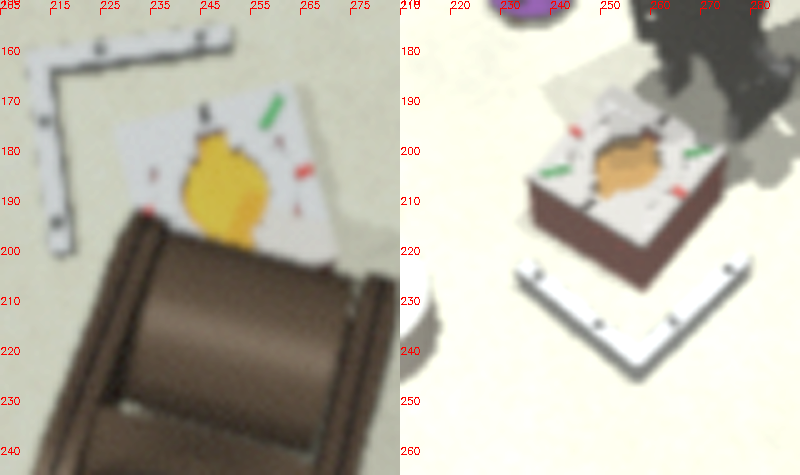

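The gripper sits clear behind the pot's -x face, and the pot hasn't moved. Next I push along the bracket's +x.

>>> drive_tool(targets=[{"slide": [1, 0, 0.2], "spin": 0}, {"slide": [2, 0, 0.2], "spin": 0}, {"slide": [2.6, 0, 0.2], "spin": 0}, {"slide": [3.1, 0, 0.2], "spin": 0}, {"slide": [3.6, 0, 0.2], "spin": 0}, {"slide": [4.1, 0, 0.2], "spin": 0}, {"slide": [4.6, 0, 0.2], "spin": 0}, {"slide": [5.0, 0, 0.2], "spin": 0}])

```text
clock: 3.35
tcp_pos: [0.5504, -0.0207, 0.0241]
tcp_rot: [[0.99, 0.14, -0.006], [0.14, -0.99, 0.0], [-0.006, -0.001, -1.0]]
wrist_force: [-7.0, 0.1, 2.8]
gripper_width: 0.0522
```

>>> drive_tool(targets=[{"slide": [0.2, 0, 0], "spin": 0}, {"slide": [0.4, 0, 0], "spin": 0}, {"slide": [0.6, 0, 0], "spin": 0}, {"slide": [0.8, 0, 0], "spin": 0}])

```text
clock: 3.85
tcp_pos: [0.5582, -0.0197, 0.0241]
tcp_rot: [[0.99, 0.14, -0.006], [0.14, -0.99, 0.0], [-0.006, -0.001, -1.0]]
wrist_force: [-5.6, -1.4, 2.5]
gripper_width: 0.0521
```

>>> drive_tool(targets=[{"slide": [0.1, 0, 0], "spin": 0}, {"slide": [0.2, 0, 0], "spin": 0}, {"slide": [0.3, 0, 0], "spin": 0}, {"slide": [0.4, 0, 0], "spin": 0}])

```text
clock: 4.35
tcp_pos: [0.5622, -0.0192, 0.0241]
tcp_rot: [[0.99, 0.14, -0.006], [0.14, -0.99, 0.0], [-0.006, -0.001, -1.0]]
wrist_force: [-6.8, -0.4, 3.2]
gripper_width: 0.0521
```

```bash
python3 - <<'E'
from h import *
go((.543,-.0208,.022),8)
c=eyes.capture("top");d=eyes.capture("scene")
cv2.imwrite("pics/c3.png",np.hstack([crop(c,205,145,80,95,5),crop(d,210,170,80,95,5)]))
E
```

```text
t 4.35 tcp [ 0.5622 -0.0192  0.0241] yaw 8.02 F [-6.8 -0.4  3.2] w 0.0521
slide [-1.92 -0.11  0.21] spin 0.02
```

View pics/c3.png

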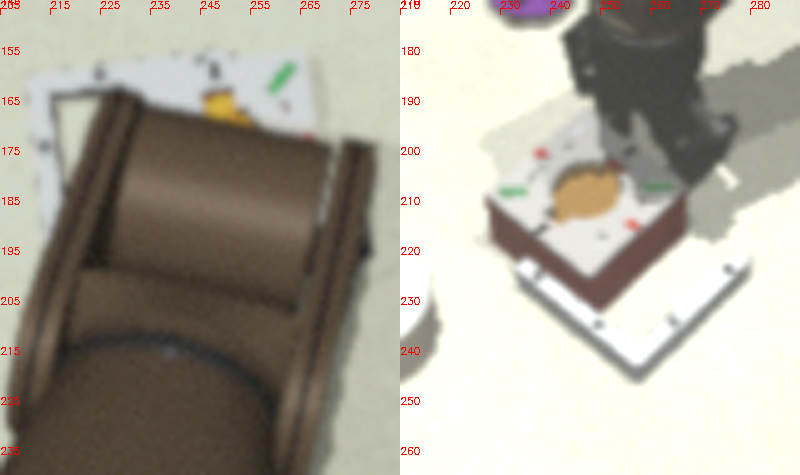

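The pot is square and almost at the +x stop (pot corner about 37 mm from the +y stop). I'll push on until the force rises.

>>> drive_tool(targets=[{"slide": [0.1, 0, 0], "spin": 0}, {"slide": [0.2, 0, 0], "spin": 0}, {"slide": [0.3, 0, 0], "spin": 0}])

```text
clock: 4.82
tcp_pos: [0.5636, -0.019, 0.0241]
tcp_rot: [[0.99, 0.14, -0.011], [0.14, -0.99, -0.0], [-0.011, -0.001, -1.0]]
wrist_force: [-14.2, -1.7, 9.1]
gripper_width: 0.0515
```

>>> drive_tool(targets=[{"slide": [0.1, 0, 0], "spin": 0}, {"slide": [0.2, 0, 0], "spin": 0}])

```text
clock: 5.08
tcp_pos: [0.5634, -0.019, 0.0241]
tcp_rot: [[0.99, 0.141, -0.017], [0.141, -0.99, -0.0], [-0.017, -0.002, -1.0]]
wrist_force: [-21.0, -4.1, 14.3]
gripper_width: 0.0517
```

>>> drive_tool(targets=[{"slide": [-2, 0, 0], "spin": 0}, {"slide": [-4, 0, -1], "spin": 0}, {"slide": [-4, 0, -5], "spin": -8}, {"slide": [-4, 1, -10], "spin": -18}, {"slide": [-2, 4, -11], "spin": -28}, {"slide": [1, 8, -11], "spin": -38}, {"slide": [4, 9.5, -11], "spin": -48}, {"slide": [4.5, 9.5, -11], "spin": -58}])

```text
clock: 6.08
tcp_pos: [0.6292, -0.108, 0.1352]
tcp_rot: [[0.403, 0.915, 0.003], [0.915, -0.403, -0.001], [0.0, 0.003, -1.0]]
wrist_force: [0.2, 0.1, -0.1]
gripper_width: 0.0517
```

```bash
python3 -c "
from h import *
go((.628,-.0996,.024),98)"
```

```text
t 6.075 tcp [ 0.6292 -0.108   0.1352] yaw 66.25 F [ 0.2  0.1 -0.1] w 0.0517
slide [ 0.72 -0.45 11.12] spin -31.75
```

>>> drive_tool(targets=[{"slide": [0, -0.3, 1], "spin": -10}, {"slide": [0, -0.3, 2], "spin": -20}, {"slide": [0, -0.3, 4], "spin": -30}, {"slide": [0, -0.3, 7], "spin": -31.8}, {"slide": [0, -0.3, 10], "spin": -31.8}, {"slide": [0, -0.3, 11.1], "spin": -31.8}, {"slide": [0, -0.3, 11.1], "spin": -31.8}])

```text
clock: 6.95
tcp_pos: [0.6239, -0.1052, 0.023]
tcp_rot: [[-0.136, 0.991, -0.001], [0.991, 0.136, 0.0], [0.0, -0.001, -1.0]]
wrist_force: [0.8, 0.3, -0.1]
gripper_width: 0.0517
```

```bash
python3 - <<'E'
from h import *
go((.613,-.008,.024),98)
c=eyes.capture("top");d=eyes.capture("scene")
cv2.imwrite("pics/c4.png",np.hstack([crop(c,205,145,80,95,5),crop(d,210,170,80,95,5)]))
E
```

```text
t 6.95 tcp [ 0.6239 -0.1052  0.023 ] yaw 97.79 F [ 0.8  0.3 -0.1] w 0.0517
slide [ 9.78  0.23 -0.1 ] spin -0.21
```

View pics/c4.png

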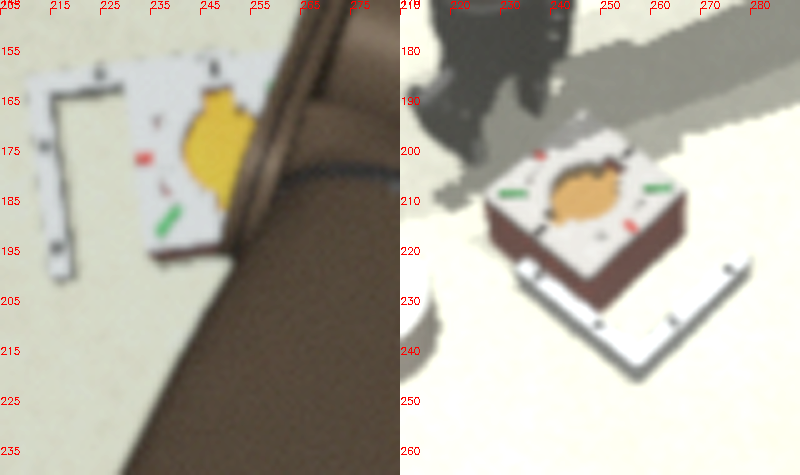

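The pot is flush with the +x stop. Next I push along bracket +y.

>>> drive_tool(targets=[{"slide": [1.2, 0, 0], "spin": -0.2}, {"slide": [2.4, 0, 0], "spin": -0.2}, {"slide": [3.2, 0, 0], "spin": -0.2}, {"slide": [3.8, 0, 0], "spin": -0.2}, {"slide": [4.4, 0, 0], "spin": -0.2}, {"slide": [5.0, 0, 0], "spin": -0.2}, {"slide": [5.6, 0, 0], "spin": -0.2}, {"slide": [6.2, 0, 0], "spin": -0.2}])

```text
clock: 8.05
tcp_pos: [0.6156, -0.0454, 0.0238]
tcp_rot: [[-0.14, 0.99, 0.0], [0.99, 0.14, -0.003], [-0.003, -0.0, -1.0]]
wrist_force: [-1.5, -6.0, 0.3]
gripper_width: 0.0522
```

>>> drive_tool(targets=[{"slide": [0.2, 0, 0], "spin": 0}, {"slide": [0.4, 0, 0], "spin": 0}, {"slide": [0.6, 0, 0], "spin": 0}, {"slide": [0.8, 0, 0], "spin": 0}])

```text
clock: 8.55
tcp_pos: [0.6145, -0.0376, 0.0238]
tcp_rot: [[-0.14, 0.99, 0.0], [0.99, 0.14, -0.003], [-0.003, -0.0, -1.0]]
wrist_force: [-2.0, -6.6, 1.1]
gripper_width: 0.0522
```

>>> drive_tool(targets=[{"slide": [0.15, 0, 0], "spin": 0}, {"slide": [0.3, 0, 0], "spin": 0}])

```text
clock: 8.8
tcp_pos: [0.6141, -0.0347, 0.0238]
tcp_rot: [[-0.14, 0.99, 0.0], [0.99, 0.14, -0.003], [-0.003, -0.0, -1.0]]
wrist_force: [-1.1, -6.8, 0.8]
gripper_width: 0.0518
```

>>> drive_tool(targets=[{"slide": [0.15, 0, 0], "spin": 0}, {"slide": [0.3, 0, 0], "spin": 0}, {"slide": [0.4, 0, 0], "spin": 0}])

```text
clock: 9.18
tcp_pos: [0.6136, -0.0307, 0.0238]
tcp_rot: [[-0.14, 0.99, 0.0], [0.99, 0.14, -0.003], [-0.003, -0.0, -1.0]]
wrist_force: [-0.6, -7.3, 1.0]
gripper_width: 0.0521
```

>>> drive_tool(targets=[{"slide": [0.15, 0, 0], "spin": 0}, {"slide": [0.3, 0, 0], "spin": 0}])

```text
clock: 9.43
tcp_pos: [0.6137, -0.0305, 0.0241]
tcp_rot: [[-0.142, 0.99, 0.002], [0.99, 0.142, -0.009], [-0.009, 0.0, -1.0]]
wrist_force: [-0.5, -17.9, -0.8]
gripper_width: 0.0517
```

>>> drive_tool(targets=[{"slide": [-2, 0, 0], "spin": 0}, {"slide": [-5, 0, -2], "spin": 0}, {"slide": [-8, 0, -8], "spin": 9}, {"slide": [-12, 0, -14], "spin": 19}, {"slide": [-17, 0, -18], "spin": 29}, {"slide": [-22, -4, -18], "spin": 39}, {"slide": [-26, -6, -18], "spin": 49}, {"slide": [-30, -6, -18], "spin": 59}], fingers=140)

```text
clock: 10.42
tcp_pos: [0.594, -0.3335, 0.2038]
tcp_rot: [[0.782, 0.623, 0.001], [0.623, -0.782, 0.001], [0.001, -0.0, -1.0]]
wrist_force: [-0.2, 0.8, -0.3]
gripper_width: 0.0386
```

```bash
python3 - <<'E'
from h import *
go((.508,-.335,.12),-24.5)
c=eyes.capture("top");d=eyes.capture("scene")
cv2.imwrite("pics/c5.png",np.hstack([crop(c,205,145,80,95,5),crop(d,210,170,80,95,5)]))
E
```

```text
t 10.425 tcp [ 0.594  -0.3335  0.2038] yaw 38.54 F [-0.2  0.8 -0.3] w 0.0386
slide [-6.82 -5.24  8.38] spin 63.04
```

View pics/c5.png

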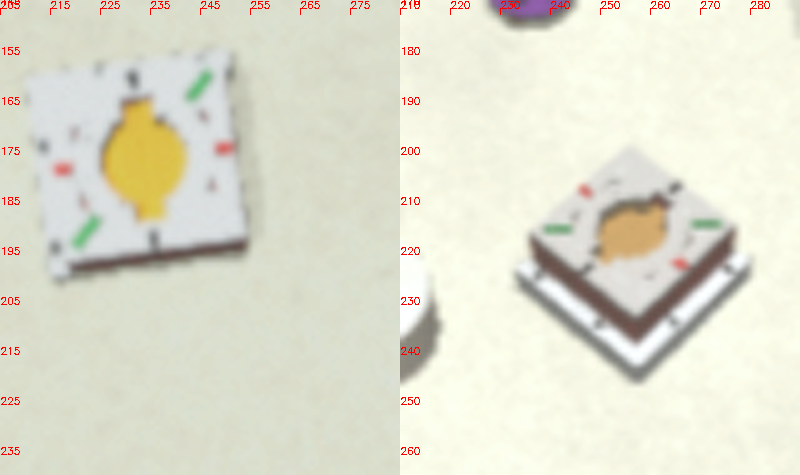

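The pot sits flush against both stops in both views. Now I'll measure its mouth accurately from the mark blobs and hole, and the lid's bar in both cameras.

```bash
cat > m.py <<'E'
from h import *
for n,(u0,v0,u1,v1) in(("top",(205,148,262,205)),("scene",(235,195,292,250))):
    c=eyes.capture(n);hsv=cv2.cvtColor(c["pixels"],cv2.COLOR_RGB2HSV)
    for nm,lo,hi in(("green",(45,70,60),(85,255,255)),("red",(170,90,80),(180,255,255)),("red0",(0,110,150),(8,255,255))):
        m=cv2.inRange(hsv,lo,hi);k,l,st,ce=cv2.connectedComponentsWithStats(m)
        P=[]
        for i in range(1,k):
            if st[i,4]>4 and u0<ce[i][0]<u1 and v0<ce[i][1]<v1: P.append(ray(c,ce[i],.06)); 
        P=np.array(P)
        if len(P): print(n,nm,P.round(4).tolist())
        if len(P)==2:
            d=P[0]-P[1];print("   mid",P.mean(0).round(4),"len",np.hypot(*d[:2]).round(4),"ang",np.degrees(np.arctan2(d[1],d[0])).round(2))
E
python3 m.py
```

```text
top green [[0.6564, -0.0005, 0.06], [0.5789, 0.0574, 0.06]]
   mid [0.6177 0.0284 0.06  ] len 0.0968 ang -36.8
```

>>> drive_tool(targets=[{"slide": [-1, -1, 0], "spin": 10}, {"slide": [-2, -2, 0], "spin": 20}, {"slide": [-3, -3, 0], "spin": 30}, {"slide": [-4, -4, 0], "spin": 40}, {"slide": [-5, -4.5, 0], "spin": 50}, {"slide": [-6, -5, 2], "spin": 60}, {"slide": [-6.8, -5.2, 5], "spin": 63}, {"slide": [-6.8, -5.2, 8.4], "spin": 63}])

```text
clock: 11.62
tcp_pos: [0.5101, -0.3323, 0.1191]
tcp_rot: [[0.914, -0.405, 0.001], [-0.405, -0.914, -0.0], [0.001, -0.0, -1.0]]
wrist_force: [-0.5, 0.2, -0.1]
gripper_width: 0.0385
```

```bash
python3 - <<'E'
from h import *
go((.5085,-.335,.024),-24.5)
d=eyes.capture("scene");c=eyes.capture("top")
f=lambda u,v,z:ray(d,((u-400)/5+209.6,v/5+169.6),z)
for a,b in(((557,229),(706,224)),((676,187),(586,268)),((586,191),(680,264))):
    A=f(*a,.06);B=f(*b,.06);print(A.round(4),B.round(4),((A+B)/2).round(4))
cv2.imwrite("pics/c6.png",np.hstack([crop(c,340,190,80,90,5),crop(d,180,100,80,90,5)]))
E
```

```text
t 11.625 tcp [ 0.5101 -0.3323  0.1191] yaw -23.87 F [-0.5  0.2 -0.1] w 0.0385
slide [-0.03  0.31  9.51] spin 0.63
[6.569e-01 3.000e-04 6.000e-02] [0.5793 0.0591 0.06  ] [0.6181 0.0297 0.06  ]
[0.5756 0.0241 0.06  ] [0.6608 0.0359 0.06  ] [0.6182 0.03   0.06  ]
[ 0.6237 -0.0113  0.06  ] [0.6121 0.072  0.06  ] [0.6179 0.0304 0.06  ]
```

View pics/c6.png

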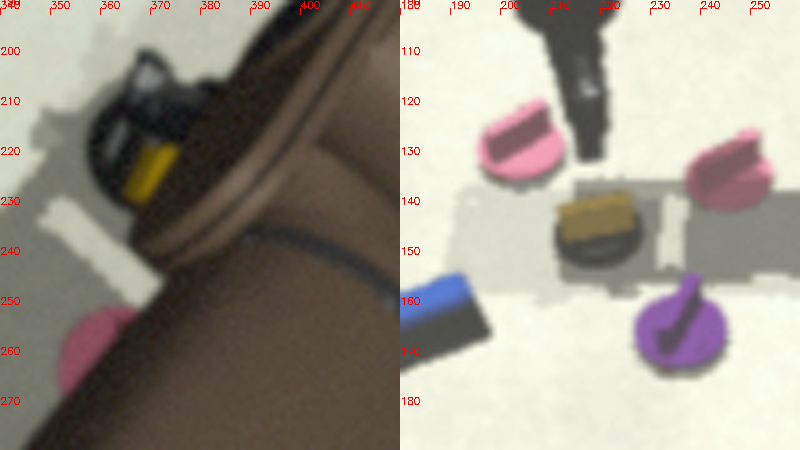

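```bash
python3 - <<'E'
from h import *
d=eyes.capture("scene")
f=lambda u,v,z:ray(d,((u-400)/5+179.6,v/5+99.6),z)
print(f(560,205,.0505),f(633,192,.0505),f(596.5,198,.0505),"disc",f(598,237,.0185))
E
```

```text
[ 0.53133429 -0.34788502  0.0505    ] [ 0.47994564 -0.32320702  0.0505    ] [ 0.50538738 -0.33601011  0.0505    ] disc [ 0.5129828 -0.3282828  0.0185   ]
```

>>> drive_tool(targets=[{"slide": [0, 0.3, 2], "spin": 0.6}, {"slide": [0, 0.3, 4], "spin": 0.6}, {"slide": [0, 0.3, 5.5], "spin": 0.6}])

```text
clock: 12.15
tcp_pos: [0.5082, -0.3362, 0.0628]
tcp_rot: [[0.909, -0.416, -0.001], [-0.416, -0.909, 0.001], [-0.001, -0.0, -1.0]]
wrist_force: [0.4, 0.3, 0.3]
gripper_width: 0.0385
```

Both cameras put the lid within about 3 mm, with the angle at -25 degrees. I'll descend and grip.

>>> drive_tool(targets=[{"slide": [0, -0.05, 1.5], "spin": 0}, {"slide": [0, -0.05, 2.8], "spin": 0}, {"slide": [0, -0.05, 3.9], "spin": 0}, {"slide": [0, -0.05, 3.9], "spin": 0}])

```text
clock: 12.65
tcp_pos: [0.5082, -0.3356, 0.0241]
tcp_rot: [[0.909, -0.416, -0.002], [-0.416, -0.909, 0.001], [-0.002, -0.001, -1.0]]
wrist_force: [-0.8, -0.8, -0.4]
gripper_width: 0.0386
```

>>> drive_tool(targets=[{"slide": [0, 0, 0], "spin": 0}, {"slide": [0, 0, 0], "spin": 0}, {"slide": [0, 0, 0], "spin": 0}, {"slide": [0, 0, 0], "spin": 0}, {"slide": [0, 0, 0], "spin": 0}, {"slide": [0, 0, 0], "spin": 0}], fingers=255)

```text
clock: 13.4
tcp_pos: [0.5092, -0.3365, 0.0261]
tcp_rot: [[0.909, -0.416, 0.001], [-0.416, -0.909, -0.001], [0.001, 0.0, -1.0]]
wrist_force: [-0.4, 0.3, 4.9]
gripper_width: 0.0108
```

>>> drive_tool(targets=[{"slide": [0, 0, -2], "spin": 0}, {"slide": [0, 0, -6], "spin": 0}, {"slide": [0, 0, -11], "spin": 0}, {"slide": [0, 0, -14], "spin": 0}, {"slide": [0, 0, -14], "spin": 0}])

```text
clock: 14.02
tcp_pos: [0.51, -0.3373, 0.1691]
tcp_rot: [[0.909, -0.416, 0.005], [-0.416, -0.909, -0.005], [0.006, 0.002, -1.0]]
wrist_force: [-0.9, 0.2, -1.2]
gripper_width: 0.0106
```

```bash
python3 -c "
from h import *
go((.6175,.0293,.125),8)"
```

```text
t 14.025 tcp [ 0.51   -0.3373  0.1691] yaw -24.61 F [-0.9  0.2 -1.2] w 0.0106
slide [ -5.49 -37.81   4.41] spin -32.61
```

>>> drive_tool(targets=[{"slide": [-0.7, -5, 0], "spin": -5}, {"slide": [-1.4, -10, 0], "spin": -10}, {"slide": [-2.2, -15.5, 0], "spin": -15}, {"slide": [-3, -21, 0], "spin": -20}, {"slide": [-3.8, -26.5, 0], "spin": -25}, {"slide": [-4.6, -32, 0], "spin": -30}, {"slide": [-5.3, -36, 0], "spin": -32.6}, {"slide": [-5.5, -37.8, 0], "spin": -32.6}])

```text
clock: 15.02
tcp_pos: [0.6148, 0.0327, 0.1627]
tcp_rot: [[0.99, 0.141, -0.004], [0.141, -0.99, 0.0], [-0.004, -0.001, -1.0]]
wrist_force: [-0.6, -0.2, -1.7]
gripper_width: 0.0104
```

>>> drive_tool(targets=[{"slide": [0, 0, 0.8], "spin": 0}, {"slide": [0, 0, 2], "spin": 0}, {"slide": [0, 0, 3], "spin": 0}, {"slide": [0, 0, 4.5], "spin": 0}, {"slide": [0, 0, 4.5], "spin": 0}])

```text
clock: 15.65
tcp_pos: [0.6147, 0.03, 0.118]
tcp_rot: [[0.99, 0.138, -0.004], [0.138, -0.99, 0.0], [-0.004, -0.001, -1.0]]
wrist_force: [-0.4, 0.3, -1.6]
gripper_width: 0.0106
```

```bash
python3 - <<'E'
from h import *
go((.6175,.0293,.1),8)
c=eyes.capture("top");d=eyes.capture("scene")
cv2.imwrite("pics/c7.png",np.hstack([crop(c,195,130,80,100,5),crop(d,220,150,80,100,5)]))
E
```

```text
t 15.65 tcp [0.6147 0.03   0.118 ] yaw 7.94 F [-0.4  0.3 -1.6] w 0.0106
slide [0.27 0.11 1.8 ] spin -0.06
```

View pics/c7.png

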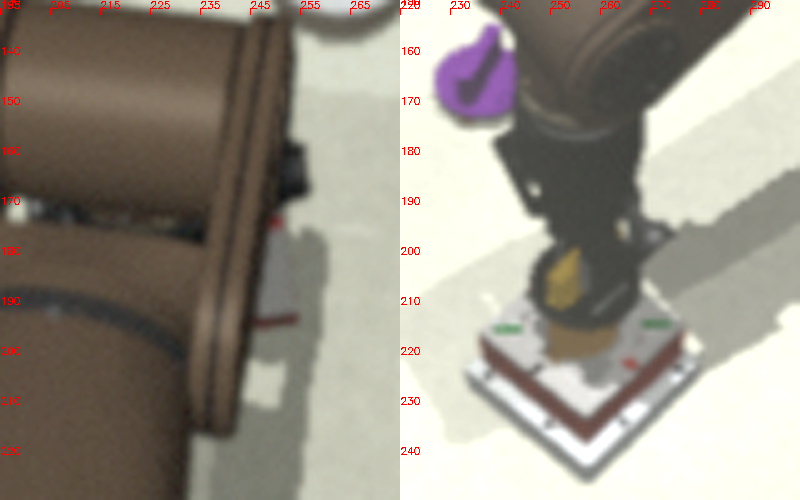

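```bash
python3 - <<'E'
from h import *
d=eyes.capture("scene")
z=.118-.0261+.0135
print(pix(d,(.6147,.03,z)), ray(d,(256.6,206.0),z))
print(pix(d,(.6175,.0293,z)))
# predicted disc silhouette (bottom+top rims) about tcp
a=np.linspace(0,6.28,200)
P=np.array([pix(d,(.6147+.036*np.cos(t),.03+.036*np.sin(t),zz)) for t in a for zz in(z,z+.005)])
k=lambda p:((p[0]+.4-220)*5+400,(p[1]+.4-150)*5)
print("pred crop left/right",k((P[:,0].min(),0))[0],k((P[:,0].max(),0))[0],"bottom",k((0,P[:,1].max()))[1])
E
```

```text
[256.6078548  206.51196857] [0.6134744  0.02844892 0.1054    ]
[255.78420347 206.83330964]
pred crop left/right 528.1412805478163 641.816664774336 bottom 332.06697794863743
```

>>> drive_tool(targets=[{"slide": [0.25, 0.1, 0.5], "spin": 0}, {"slide": [0.25, 0.1, 1.2], "spin": 0}, {"slide": [0.25, 0.1, 2.0], "spin": 0}, {"slide": [0.25, 0.1, 2.7], "spin": 0}, {"slide": [0.25, 0.1, 3.1], "spin": 0}, {"slide": [0.25, 0.1, 3.1], "spin": 0}])

```text
clock: 16.55
tcp_pos: [0.6184, 0.0299, 0.0887]
tcp_rot: [[0.99, 0.139, -0.001], [0.139, -0.99, 0.0], [-0.001, -0.0, -1.0]]
wrist_force: [0.0, 0.1, -0.5]
gripper_width: 0.011
```

>>> drive_tool(targets=[{"slide": [0, 0, 0.2], "spin": 0}, {"slide": [0, 0, 0.4], "spin": 0}, {"slide": [0, 0, 0.6], "spin": 0}])

```text
clock: 16.92
tcp_pos: [0.6188, 0.0298, 0.0834]
tcp_rot: [[0.99, 0.139, 0.0], [0.139, -0.99, -0.0], [0.0, 0.0, -1.0]]
wrist_force: [0.3, -0.1, -1.3]
gripper_width: 0.0107
```

>>> drive_tool(targets=[{"slide": [-0.1, 0, 0.2], "spin": 0}, {"slide": [-0.1, 0, 0.4], "spin": 0}, {"slide": [-0.1, 0, 0.6], "spin": 0}, {"slide": [-0.1, 0, 0.8], "spin": 0}])

```text
clock: 17.42
tcp_pos: [0.6177, 0.0297, 0.0752]
tcp_rot: [[0.99, 0.139, 0.0], [0.139, -0.99, -0.0], [0.0, 0.0, -1.0]]
wrist_force: [0.1, -0.2, -0.4]
gripper_width: 0.0109
```

>>> drive_tool(targets=[{"slide": [0, 0, 0.15], "spin": 0}, {"slide": [0, 0, 0.3], "spin": 0}])

```text
clock: 17.68
tcp_pos: [0.6178, 0.0297, 0.0726]
tcp_rot: [[0.99, 0.139, -0.0], [0.139, -0.99, 0.0], [-0.0, -0.0, -1.0]]
wrist_force: [-2.9, 0.6, 3.8]
gripper_width: 0.011
```

Seated: first resistance came at z = 0.0726, as predicted. Now I twist clockwise in two stages.

>>> drive_tool(targets=[{"slide": [0, 0, 0.1], "spin": 0}, {"slide": [0, 0, 0.1], "spin": 4}, {"slide": [0, 0, 0.1], "spin": 8}, {"slide": [0, 0, 0.1], "spin": 12}, {"slide": [0, 0, 0.1], "spin": 16}, {"slide": [0, 0, 0.1], "spin": 20}, {"slide": [0, 0, 0.1], "spin": 24}, {"slide": [0, 0, 0.1], "spin": 24}])

```text
clock: 18.68
tcp_pos: [0.6187, 0.029, 0.0726]
tcp_rot: [[0.961, -0.275, 0.002], [-0.275, -0.961, -0.001], [0.002, 0.001, -1.0]]
wrist_force: [-0.1, -2.0, 4.4]
gripper_width: 0.0106
```

```bash
python3 -c "
from h import *
go((.6177,.0296,.072),-37);print(r.observe()['wrist_torque'])"
```

```text
t 18.675 tcp [0.6187 0.029  0.0726] yaw -15.95 F [-0.1 -2.   4.4] w 0.0106
slide [-0.11 -0.03  0.06] spin 21.05
[-0.43045889  0.18255692 -0.04407189]
```

>>> drive_tool(targets=[{"slide": [0, 0, 0], "spin": 4}, {"slide": [0, 0, 0], "spin": 8}, {"slide": [0, 0, 0], "spin": 12}, {"slide": [0, 0, 0], "spin": 16}, {"slide": [0, 0, 0], "spin": 19}, {"slide": [0, 0, 0], "spin": 21}, {"slide": [0, 0, 0], "spin": 21}, {"slide": [0, 0, 0], "spin": 21}])

```text
clock: 19.68
tcp_pos: [0.6184, 0.0284, 0.0726]
tcp_rot: [[0.8, -0.6, 0.001], [-0.6, -0.8, -0.002], [0.002, 0.001, -1.0]]
wrist_force: [-1.9, -3.7, 5.4]
gripper_width: 0.011
```

```bash
python3 - <<'E'
from h import *
go((.6177,.0296,.072),-37);print(r.observe()['wrist_torque'])
c=eyes.capture("top");d=eyes.capture("scene")
cv2.imwrite("pics/c8.png",np.hstack([crop(c,200,135,66,80,6),crop(d,230,175,66,80,6)]))
E
```

```text
t 19.675 tcp [0.6184 0.0284 0.0726] yaw -36.9 F [-1.9 -3.7  5.4] w 0.011
slide [-0.12 -0.05  0.06] spin 0.1
[-0.61061092  0.37955096  0.01924152]
```

View pics/c8.png

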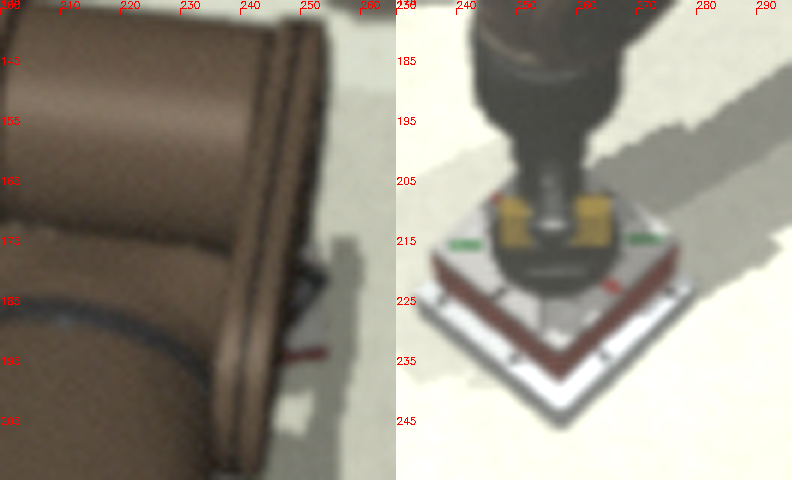

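The yellow bar points at both green marks, at (464,245) and (643,239). The marks' native pixels, (241.3,215.8) and (271.2,214.8), match those from before the lid was fitted, so the pot hasn't moved. It's still tight in the bracket, so I'm handing in.

```bash
python3 -c "
from h import *
go((.6177,.0296,.072),-37)
print(job.finish_job())"
```

```text
t 19.775 tcp [0.6184 0.0284 0.0726] yaw -36.9 F [-1.8 -3.9  5.9] w 0.011
slide [-0.12 -0.05  0.06] spin 0.1
the job is handed in; nothing more can be done
None
```

I pushed the pot home against both stops, fitted the lid and twisted it clockwise to the half-way mark. I handed the job in at 19.8 s with the lid still gripped and held there. The hand-in gives no verdict, so these are my own last checks:

- **Pot home:** the push force rose sharply at each stop, to about 21 N in x and 18 N in y. The green marks did not move in the camera view between the pot coming home and the final hold.
- **Lid seated:** the descent met its first resistance with the tool tip at z = 72.6 mm, exactly the height worked out for the disc lying flat on the pot. It stayed at that height through the twist.
- **Twist angle:** the tool turned from 7.9° to -36.9°, which is 44.8° clockwise. The scene camera shows the yellow bar lined up with both green marks, and the lid stayed well short of the click.
- **Grip and bystanders:** the fingers held steady at 11 mm on the bar, with about 6 N pressing down. I moved nothing else on the counter on purpose, but I did not measure the bystanders again at the end.

**Disagreements:** the contact points and the two cameras placed the pot's centre within about 2 mm of each other. The measured wrist torque about the vertical was too small and noisy to show the return spring: it read -0.04 N m part-way through the twist and +0.02 N m at the end. I relied on the angle instead. The sleeve angle itself could not be read.

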